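# Nest the measures with their handles fanned

## Task

Put away the three handled steel measures on the baking table: nest the middle one in the wide one and the narrow one in the middle one, each set down gently, upright and right down on the floor of the one below. Fan the handles like cards in a hand: each points about an eighth of a turn on from the handle below it, both turned the same way (either way will do), so that no handle lies over another. The wide one stays where it stands, and leave the handleless tumbler, the pastry cutter and the brush alone.

Things in the scene. Friction and masses are not known exactly. Their poses are not given: they have to be found in the camera images.
- wide: Widest, lowest steel measure: straight round cup, outside diameter 96, height 38, wall 2.5, floor 3 mm thick. Handle 14 mm wide, 4 thick, 18 mm round end, runs 95 mm out from the wall, level, its top 1 mm below the rim. Origin: centre of underside; x along the handle to its end, z up. Loose, upright, 0.4 kg.
- middle: Middle steel measure: straight round cup, outside diameter 62, height 64, wall 2.5, floor 3 mm thick. Handle 14 mm wide, 4 thick, 18 mm round end, runs 80 mm out from the wall, level, its top 1 mm below the rim. Origin: centre of underside; x along the handle to its end, z up. Loose, upright, 0.18 kg. Grip across the cup, handle between the fingers. In place, rim 29 mm above the wide one's.
- narrow: Narrowest, tallest steel measure: straight round cup, outside diameter 40, height 90, wall 2.5, floor 3 mm thick. Handle 14 mm wide, 4 thick, 18 mm round end, runs 65 mm out from the wall, level, its top 1 mm below the rim. Origin: centre of underside; x along the handle to its end, z up. Loose, upright, 0.12 kg. Grip as the middle one. In place, rim 29 mm above the middle one's.
- middle_tip (a point): Far end of the middle measure's handle, 111 mm from its axis along x, 61 mm above its underside.
- narrow_tip (a point): Far end of the narrow measure's handle, 85 mm from its axis along x, 87 mm above its underside.
- tumbler: Bystander: a plain steel tumbler, 62 mm diameter, 64 mm high, as the middle measure but with no handle. Loose, upright; origin at the centre of its underside.
- cutter: Bystander: a round steel pastry cutter, an open ring of 60 mm diameter and 30 mm high. Loose; origin at the centre of its underside.
- pastry_brush: Bystander: a pastry brush 200 mm long lying flat along its x. Loose; origin at about its middle, on the underside.
Not all that is in view belongs to the job. What is shaped like the middle but red is not meant.

How it is judged (in metres and radians):
At the end, for the whole second after the job is handed in: Middle in wide (axes within 20 mm) and narrow in middle (within 15 mm), each underside at most 9 mm above the underside below, upright within 7 degrees, at rest. Each handle 25 to 65 degrees from the one below, turned the same way (narrow to wide 49 to 131) (horizontal distance between middle and wide below 0.02 m and z of middle in the frame of wide between -0.002 and 0.009 m and horizontal distance between narrow and middle below 0.015 m and z of narrow in the frame of middle between -0.002 and 0.009 m and angle between each of wide, middle, narrow's own z axis and vertical below 0.12 rad and angle between the x axis of wide and the x axis of middle, either way round between 0.436 and 1.134 rad and x of middle_tip in the frame of wide above 0.01 m and angle between the x axis of middle and the x axis of narrow, either way round between 0.436 and 1.134 rad and x of narrow_tip in the frame of middle above 0.01 m and angle between the x axis of wide and the x axis of narrow, either way round above 0.85 rad and linear speed of each of wide, middle, narrow below 0.02 m/s); the robot touches nothing.
It fails at once if the tumbler, the pastry cutter or the brush is moved more than 30 mm (distance of any of tumbler, cutter, pastry_brush from where it was at the start of the episode above 0.03 m).
It fails at once if the wide measure is pushed more than 40 mm from where it stood, or carried off (distance of wide from where it was at the start of the episode above 0.04 m).
It fails at once if the middle measure is dropped into the wide one (faster than 0.65 m/s, a fall of over 20 mm) (horizontal distance between middle and wide below 0.03 m and z of middle in the frame of wide below 0.06 m and linear speed of middle above 0.65 m/s).
It fails at once if the narrow measure is dropped into the middle one (faster than 0.65 m/s, a fall of over 20 mm) (horizontal distance between narrow and middle below 0.03 m and z of narrow in the frame of middle below 0.06 m and linear speed of narrow above 0.65 m/s).
It also fails if it takes over 54 s, if anything falls off the work surface, if the arm or the gripper's body presses on something with over 40 N, if the wrist force passes 120 N, or if a joint passes its speed limit or range.

## Robot

A 7-joint arm with a two-finger parallel gripper is mounted at the origin on the work surface. World frame = base frame: x ahead of the robot, y to its left, z up, the work surface at z = 0. Lengths are in mm, angles in rad, forces in N, time in s.
With the tool pointing down it reaches from about 400 to 900 mm from the base axis. Payload 5.5 kg.
Tool frame: the origin (TCP) lies midway between the tips of the shut fingers; the grasp point (between the pads) lies 19 mm behind it; z points along the fingers, y is the direction in which the jaws open and shut (so a half turn about z gives the same grasp; the last joint's range is limited). The gripper opens to 92 mm and grips with 3 to 60 N. Pads are 19 mm wide; open, the fingers measure 130 mm over their backs; the gripper's body (75 mm by 190 mm) begins 47 mm behind the grasp point.
Start: joints at [-1.073, 0.501, -0.427, 1.55, 0.221, 1.138, -0.21], TCP at [151.183, 632.174, 226.729] pointing down, gripper open.
Joint ranges: [-2.88, 2.88], [-0.31, 2.03], [-1.54, 1.56], [0.2, 2.42], [-1.41, 4.55], [0.19, 2.02], [-2.57, 2.57]. Speed limits (rad/s): [2.57, 2.57, 3.14, 3.14, 3.14, 3.14, 3.14].

## Interface

Orientations are given as a unit quaternion [x, y, z, w].
In Python, from rig import r gives the robot as it stands.
- The arm moves only by the shell command python3 -m jog 'ROWS'. ROWS is JSON, a list of rows, each a list of 7 numbers: the turn, a rotation vector about the tool's x, y, z in degrees, then the shift along the tool's x, y, z in cm, then the finger opening in cm, from 0 to 9.18. A call has 1 to 8 rows; each row is the pose to reach, as a shift and turn from the pose commanded when the call began, along the tool's axes at that moment; what a row does not reach only later rows make up. A row lasts 1/8 s, in which the tool goes at most 62.5 mm and 10.7 degrees, less where a joint would pass 70% of its speed; a pose out of reach is approached as far as the arm can. A call with a gripper value outside its range is refused whole. The fingers move at their own pace and stop on an object; the grip force is fixed at half the most. Time passes only in rows, so rows that repeat a pose let the fingers close. It gives the time, the measured TCP pose, the force and the opening at its end, in the units of the state.
- r.get_obs(): the state, without advancing time (a new reading comes with each control period).
- r.snapshot(name): name is "scene" or "top" or "wrist"; returns the picture (400x640x3 uint8, red, green, blue); there is no depth.
- r.get_calibration(name): a dict with "fx", "fy", "cx", "cy" (pixels), "T" (4x4, takes a point from camera to world coordinates). Camera axes: x right, y up, looking along -z (the intrinsics and any distortion apply to the point x, -y, -z); pixel columns grow to the right and rows downward; lengths in mm; the calibration is good to about 2 mm. The wrist camera is an equidistant fisheye: a pixel r from the principal point sees the ray r / f radians off the axis. A picture is of the moment at which its call begins: read the wrist's pose just before it. get_calibration takes no time and is no camera call; for the wrist camera it gives the pose at the moment of the call.
- r.finish_job(): hands the job in, once; it reports no verdict.
Trained networks look in the newest picture that a camera, given by its name, has taken for a name from the list of things; names that differ only in an ending like _2 or _b are one class to them, and where a whole thing is asked for, a point or a joint stands for the part that bears it (a point fixed in the world has none). Each returns a list of dicts, best first, with "score" (0 to 1); they miss things now and then, are a little off and sometimes report something else, mostly with a low value. They report only what shows in the picture. A call takes as long as a camera call. They do not tell look-alikes from the thing itself.
- r.cut_out(camera, query): "mask" (400x640 bool, what is visible of it) and "uv" ([column, row] in pixels, amid what is visible of it).
The state is a dict: "t": time; "q": joint angles; "qvel": joint speeds; "tau": joint torques, N m; "position": TCP position; "eef_rot": TCP orientation; "ft_force": force on the tool from outside, world axes, zero at the start; "wrist_torque": the same for the moment, N m; "grip_width": finger opening in mm.
Only numpy, scipy, OpenCV 4.12 (cv2) and the standard library are available. Lean on these libraries where they do the work, as an engineer would, in place of code of your own. Each camera call takes 0.05 s, during which the arm holds its last target.

## Working session

There is one attempt and no reset: what is moved stays moved. The work goes in short steps, Python scripts to look and compute and a shell command to move; the robot and the scene stay as the last step left them, time stands still between calls to the robot, and variables do not carry over. Pictures are saved under pics/ and viewed, and the job is handed in when it is done.

```bash
ls; mkdir -p pics; python3 - <<'E'
from rig import r
import cv2,json
for n in ["scene","top","wrist"]:
    im=r.snapshot(n); cv2.imwrite(f"pics/{n}0.png",im[:,:,::-1])
    c=r.get_calibration(n); print(n,c)
o=r.get_obs();print(o)
E
```

```text
pics
scene {'fx': 502.7268679422329, 'fy': 502.7268679422329, 'cx': 313.53570491916463, 'cy': 194.8163748458097, 'T': array([[ 6.04704503e-01, -5.12658950e-01,  6.09518879e-01,
         1.24637487e+03],
       [ 7.96191326e-01,  3.69609974e-01, -4.79028016e-01,
        -4.99277955e+02],
       [ 2.02937426e-02,  7.74964043e-01,  6.31679425e-01,
         7.69567169e+02],
       [ 0.00000000e+00,  0.00000000e+00,  0.00000000e+00,
         1.00000000e+00]])}
top {'fx': 411.6966596009855, 'fy': 411.6966596009855, 'cx': 318.33448771070505, 'cy': 194.03644828260587, 'T': array([[ 2.70105521e-02,  9.81105372e-01, -1.91579431e-01,
         3.98994011e+02],
       [-9.99586225e-01,  2.84046378e-02,  4.53371657e-03,
         4.15455184e+01],
       [ 9.88979803e-03,  1.91377702e-01,  9.81466641e-01,
         1.00175739e+03],
       [ 0.00000000e+00,  0.00000000e+00,  0.00000000e+00,
         1.00000000e+00]])}
wrist {'fx': 309.70691628693146, 'fy': 309.70691628693146, 'cx': 320.59629218352757, 'cy': 203.4822830049191, 'T': array([[ 2.33307423e-01, -9.33197317e-01, -2.73332056e-01,
         7.6
[... 255 characters left out ...]
0000000e+00]])}
{'t': 0.15, 'q': array([-1.07281192,  0.50167995, -0.42682832,  1.55117447,  0.22079142,
        1.13834258, -0.21031474]), 'qvel': array([-0.00119752, -0.00211291, -0.00037567, -0.00607856,  0.00063341,
        0.00089439, -0.00084787]), 'tau': array([-6.77964737e-03, -5.67106354e+01, -5.82493812e+00, -2.79459232e+01,
       -6.85595674e-02,  2.65848613e-02,  9.85713109e-05]), 'position': array([151.11603544, 631.63092402, 225.90156519]), 'eef_rot': array([ 1.17115659e-01,  9.93117977e-01, -7.68307908e-04, -1.25677288e-04]), 'ft_force': array([ 0.51866833,  0.09787949, -0.12667568]), 'wrist_torque': array([0.01975234, 0.07140674, 0.03391468]), 'grip_width': 91.6115078257246}
```

View pics/scene0.png

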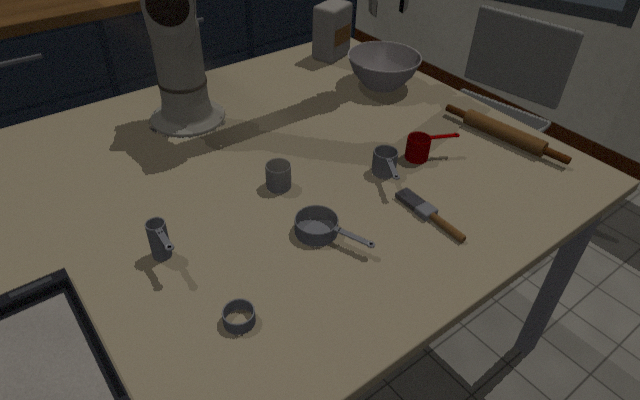

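View pics/top0.png

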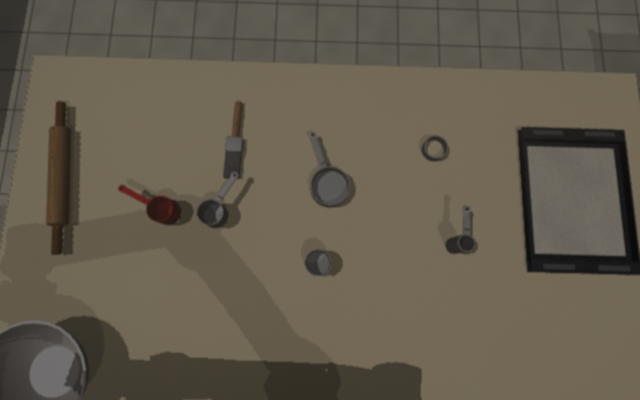

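View pics/wrist0.png

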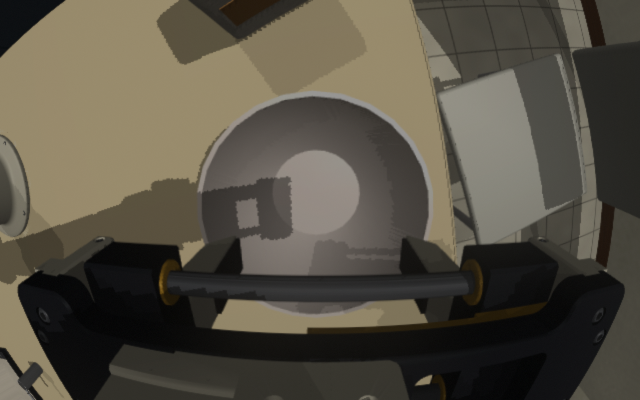

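```bash
cat > h.py <<'E'
import numpy as np, cv2
from scipy.spatial.transform import Rotation as R
from scipy.optimize import minimize
DIM={'wide':(48,38,95),'middle':(31,64,80),'narrow':(20,90,65),'tumbler':(31,64,0)}
def proj(c,P,fish=False):
    T=c['T'];p=(np.asarray(P,float)-T[:3,3])@T[:3,:3]
    x,y,z=p[:,0],-p[:,1],-p[:,2]
    if fish:
        rr=np.hypot(x,y);th=np.arctan2(rr,z);s=th/np.maximum(rr,1e-9)
        return np.c_[c['cx']+c['fx']*s*x,c['cy']+c['fy']*s*y]
    return np.c_[c['cx']+c['fx']*x/z,c['cy']+c['fy']*y/z]
def parts(n,x,y,yaw,z0=0):
    r,h,L=DIM[n];a=np.linspace(0,2*np.pi,60)
    C=np.r_[[[r*np.cos(t),r*np.sin(t),z] for z in (0,h) for t in a]]
    out=[C]
    if L:
        xs=[r,r+L-9,r+L-9,r+L,r+L-9,r+L-9,r];ys=[-7,-7,-9,0,9,7,7]
        out.append(np.array([[u,v,z] for z in (h-5,h-1) for u,v in zip(xs,ys)],float))
    Rz=R.from_euler('z',yaw).as_matrix()
    return [p@Rz.T+[x,y,z0] for p in out]
def sil(n,c,p,fish=False,z0=0,S=4):
    m=np.zeros((400*S,640*S),np.uint8)
    for q in parts(n,*p,z0=z0):
        u=proj(c,q,fish);hu=cv2.convexHull(((u+.5)*S).astype(np.float32)).astype(np.int32)
        cv2.fillConvexPoly(m,hu,1)
    return cv2.resize(m.astype(np.float32),(640,400),interpolation=cv2.INTER_AREA)
def fit(n,views,p0,z0=0):
    def cost(p):
        e=0
        for c,m,f in views:
            s=sil(n,c,(p[0],p[1],p[2]/50),f,z0);e+=np.abs(s-m).sum()/m.sum()
        return e
    s0=np.array([p0[0],p0[1],p0[2]*50])
    sx=np.vstack([s0]+[s0+d for d in ([15,0,0],[0,15,0],[0,0,15])])
    q=minimize(cost,s0,method='Nelder-Mead',options=dict(initial_simplex=sx,maxiter=120,xatol=.2,fatol=1e-4))
    return q.x[0],q.x[1],q.x[2]/50,q.fun
def ray(c,uv,z):
    u=np.array([(uv[0]-c['cx'])/c['fx'],-(uv[1]-c['cy'])/c['fy'],-1]);d=c['T'][:3,:3]@u;o=c['T'][:3,3]
    return o+d*(z-o[2])/d[2]
E
python3 - <<'E'
from rig import r
from h import *
import pickle
D={}
r.snapshot("top");r.snapshot("scene")
ct,cs=r.get_calibration("top"),r.get_calibration("scene")
init={'wide':((330,187),(312,133)),'middle':((213,213),(235,177)),'narrow':((466,243),(466,208)),'tumbler':((318,263),None)}
for n,(a,b) in init.items():
    h=DIM[n][1];pa=ray(ct,a,h);yaw=0
    if b: pb=ray(ct,b,h);yaw=np.arctan2(pb[1]-pa[1],pb[0]-pa[0])
    V=[]
    for cam,c in (("top",ct),("scene",cs)):
        for k in r.cut_out(cam,n): 
            m=k['mask'];print(n,cam,round(k['score'],2),np.round(k['uv']),m.sum(),end=' ')
            s=sil(n,c,(pa[0],pa[1],yaw));iou=(np.minimum(s,m).sum()/np.maximum(s,m).sum());print('iou',round(iou,2))
            if iou>.3: V.append((c,m.astype(np.float32),False))
    print(n,'init',pa.round(1),np.degrees(yaw).round(1))
    for vs in [V]+[[v] for v in V]:
        f=fit(n,vs,(pa[0],pa[1],yaw));print('  fit',np.round(f[:2],1),np.degrees(f[2]).round(1),round(f[3],3))
for n in('cutter','pastry_brush'):
    print(n,[ (round(k['score'],2),ray(ct,k['uv'],15).round()) for k in r.cut_out("top",n)])
E
```

```text
wide top 0.94 [328. 184.] 1441 iou 0.88
wide top 0.69 [465. 243.] 643 iou 0.0
wide scene 0.74 [319. 228.] 1779 iou 0.9
wide init [605.1   9.6  38. ] 19.3
  fit [608.2   9.7] 20.2 0.169
  fit [608.7   8.6] 20.8 0.099
  fit [608.   10.9] 19.7 0.063
middle top 0.87 [160. 209.] 1005 iou 0.0
middle top 0.77 [218. 213.] 914 iou 0.68
middle top 0.58 [464. 242.] 655 iou 0.0
middle scene 0.8 [418. 145.] 849 iou 0.0
middle scene 0.66 [386. 162.] 787 iou 0.76
middle init [530.7 277.6  64. ] -27.5
  fit [532.7 286. ] -30.3 0.162
  fit [533.1 285.2] -29.0 0.091
  fit [531.5 287.7] -31.4 0.056
narrow scene 0.69 [159. 239.] 846 iou 0.89
narrow init [ 476.1 -292.3   90. ] -2.4
  fit [ 473.9 -291.7] -4.2 0.106
  fit [ 473.9 -291.7] -4.2 0.106
tumbler top 0.73 [317. 262.] 572 iou 0.92
tumbler scene 0.95 [279. 173.] 870 iou 0.94
tumbler init [424.2  33.7  64. ] 0.0
  fit [424.5  34.3] 5.0 0.132
  fit [425.1  34.5] 3.3 0.076
  fit [422.7  35.5] 2.2 0.039
cutter [(0.57, array([ 733., -261.,   15.]))]
pastry_brush [(0.65, array([703., 244.,  15.]))]
```

```bash
cat >> h.py <<'E'
def goal(x,y,z,jaw):
    """print rows values to reach TCP xyz mm tool down with jaw axis at yaw 'jaw' deg (mod 180)"""
    from rig import r
    o=r.get_obs();Rc=R.from_quat(o['eef_rot']);M=Rc.as_matrix()
    cy=np.degrees(np.arctan2(M[1,1],M[0,1]))
    d=(jaw-cy+90)%180-90
    ya=np.radians(cy+d);yv=np.array([np.cos(ya),np.sin(ya),0]);zv=np.array([0,0,-1.]);xv=np.cross(yv,zv)
    Rt=R.from_matrix(np.c_[xv,yv,zv])
    rv=(Rc.inv()*Rt).as_rotvec(degrees=True);s=M.T@(np.array([x,y,z])-o['position'])/10
    print('t',round(o['t'],2),'pos',o['position'].round(1),'jaw',cy.round(1),'q',o['q'].round(2),'F',o['ft_force'].round(1),'w',round(o['grip_width'],1))
    print('ROW',rv.round(2),s.round(2), 'dist',np.linalg.norm(s).round(1))
E
python3 -c "
from h import *
goal(532,286,170,60)"
```

```text
t 0.75 pos [151.2 632.2 226.8] jaw 76.5 q [-1.07  0.5  -0.43  1.55  0.22  1.14 -0.21] F [ 0.4  0.7 -0.5] w 92.1
ROW [ 0.   -0.   16.55] [-45.09 -24.81   5.67] dist 51.8
```

```bash
python3 -m jog '[[0,0,8,-22,-12,0,9.1],[0,0,8,-22,-12,0,9.1],[0,0,8,-22,-12,0,9.1],[0,0,8,-22,-12,0,9.1],[0,0,16.5,-45.1,-24.8,5.7,9.1],[0,0,16.5,-45.1,-24.8,5.7,9.1],[0,0,16.5,-45.1,-24.8,5.7,9.1],[0,0,16.5,-45.1,-24.8,5.7,9.1]]'
python3 -c "
from h import *
goal(532,286,170,60)"
```

```text
t: 1.75
position: [518.6, 298.6, 174.1]
eef_rot: [0.258, 0.966, 0.0, 0.0]
ft_force: [0.7, 0.1, -0.4]
grip_width: 90.9
t 1.75 pos [518.6 298.6 174.1] jaw 60.1 q [-0.4   0.44 -0.22  1.74  0.11  0.97  0.39] F [ 0.7  0.1 -0.4] w 90.9
ROW [0.06 0.02 0.07] [-1.79 -0.42  0.41] dist 1.9
```

```bash
python3 -m jog '[[0,0,0,-1.8,-0.4,0.4,9.1],[0,0,0,-1.8,-0.4,0.4,9.1],[0,0,0,-1.8,-0.4,0.4,9.1]]'
python3 - <<'E'
from rig import r
from h import *
c=r.get_calibration("wrist");im=r.snapshot("wrist")
V=[]
for k in r.cut_out("wrist","middle"):
    m=k['mask'];s=sil('middle',c,(532,286,-.52),True)
    iou=np.minimum(s,m).sum()/np.maximum(s,m).sum()
    print(k['score'],k['uv'],m.sum(),iou)
    if iou>.3:
        f=fit('middle',[(c,m.astype(np.float32),True)],(532,286,-.52));print(f[:2],np.degrees(f[2]),f[3])
for q in parts('middle',532,286,-.52):
    h=cv2.convexHull(proj(c,q,True).astype(np.float32)).astype(int);im=im.copy();cv2.polylines(im,[h],True,(0,255,0))
cv2.imwrite("pics/w1.png",im[:,:,::-1])
goal(532,286,40,60)
E
```

```text
t: 2.12
position: [529.2, 289.8, 170.5]
eef_rot: [0.257, 0.966, 0.001, -0.0]
ft_force: [-0.2, 0.1, -0.7]
grip_width: 90.7
0.98 [431.4, 148.2] 5089 0.0
0.66 [28.7, 335.6] 542 0.0
0.57 [317.6, 209.9] 4822 0.84844756
(np.float64(533.953222522299), np.float64(285.15055950024816)) -29.94012267516052 0.1281237006187439
t 2.23 pos [529.2 289.9 170.7] jaw 60.3 q [-0.38  0.45 -0.22  1.73  0.11  0.97  0.41] F [-0.3 -0.9 -0.6] w 91.0
ROW [ 0.07 -0.04  0.27] [-0.45 -0.22 13.07] dist 13.1
```

View pics/w1.png

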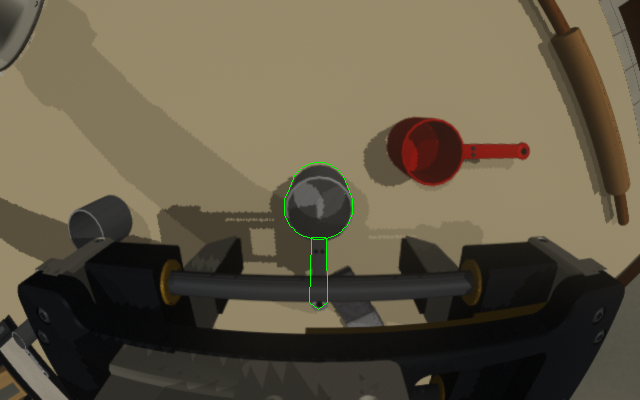

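```bash
python3 -m jog '[[0,0,0,-0.55,-0.2,6,9.1],[0,0,0,-0.55,-0.2,10.5,9.1],[0,0,0,-0.55,-0.2,13.0,9.1],[0,0,0,-0.55,-0.2,13.0,9.1],[0,0,0,-0.55,-0.2,13.0,9.1]]'
python3 -c "
from h import *
goal(533,285.5,40,60)"
```

```text
t: 2.85
position: [534.8, 284.4, 41.5]
eef_rot: [0.258, 0.966, 0.001, 0.001]
ft_force: [0.4, -0.4, 0.4]
grip_width: 90.9
t 2.85 pos [534.8 284.4  41.5] jaw 60.1 q [-0.39  0.63 -0.18  1.8   0.16  0.73  0.39] F [ 0.4 -0.4  0.4] w 90.9
ROW [0.11 0.04 0.14] [0.21 0.   0.15] dist 0.3
```

```bash
python3 -m jog '[[0,0,0,0.2,0,0.15,8],[0,0,0,0.2,0,0.15,4],[0,0,0,0.2,0,0.15,4],[0,0,0,0.2,0,0.15,4],[0,0,0,0.2,0,0.15,4],[0,0,0,0.2,0,0.15,4],[0,0,0,0.2,0,0.15,4],[0,0,0,0.2,0,0.15,4]]'
python3 -c "
from h import *
goal(533,285.5,40,60)"
```

```text
t: 3.85
position: [533.3, 284.3, 39.2]
eef_rot: [0.258, 0.966, 0.001, 0.0]
ft_force: [0.1, 0.8, 5.1]
grip_width: 62.0
t 3.85 pos [533.3 284.3  39.2] jaw 60.1 q [-0.4   0.63 -0.18  1.8   0.16  0.73  0.38] F [0.1 0.8 5.1] w 62.0
ROW [0.07 0.03 0.05] [ 0.09  0.08 -0.08] dist 0.1
```

```bash
python3 -m jog '[[0,0,0,0,0,-2,4],[0,0,0,0,0,-5,4],[0,0,0,0,0,-10,4],[0,0,0,0,0,-13,4],[0,0,0,0,0,-13,4]]'
python3 - <<'E'
from rig import r
from h import *
c=r.get_calibration("wrist");im=r.snapshot("wrist")
z0=r.get_obs()['position'][2]-39.2
for k in r.cut_out("wrist","middle"):
    m=k['mask'];p=r.get_obs()['position'];g=(p[0],p[1],-.52);s=sil('middle',c,g,True,z0)
    iou=np.minimum(s,m).sum()/np.maximum(s,m).sum();print(k['score'],k['uv'],m.sum(),iou)
    if iou>.3:
        f=fit('middle',[(c,m.astype(np.float32),True)],g,z0);print(f[:2],p,np.degrees(f[2]),f[3])
for q in parts('middle',*g,z0=z0):
    h=cv2.convexHull(proj(c,q,True).astype(np.float32)).astype(int);im=im.copy();cv2.polylines(im,[h],True,(0,255,0))
cv2.imwrite("pics/w2.png",im[:,:,::-1])
goal(608,10,170,65)
E
```

```text
t: 4.47
position: [534.4, 284.5, 171.9]
eef_rot: [0.259, 0.966, 0.002, 0.002]
ft_force: [-0.0, -0.5, -1.6]
grip_width: 61.9
0.97 [434.6, 144.8] 4941 0.0
0.94 [320.7, 247.4] 10027 0.61715823
(np.float64(535.3906351394157), np.float64(283.7711866506579)) [532.20136984 283.17958704 168.21615659] -30.525865491488577 0.5034656524658203
t 4.58 pos [532.2 283.2 168.2] jaw 60.0 q [-0.37  0.45 -0.21  1.73  0.11  0.97  0.42] F [-0.7 -0.3 -2.6] w 62.5
ROW [-0.06 -0.02 -4.96] [-20.21 -19.88  -0.16] dist 28.4
```

View pics/w2.png

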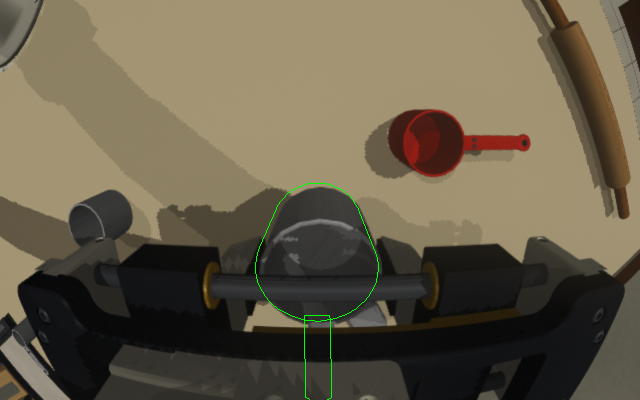

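```bash
python3 -m jog '[[0,0,-5,-6,-6,0,4],[0,0,-5,-12,-12,0,4],[0,0,-5,-17,-17,0,4],[0,0,-5,-20.2,-19.9,1,4],[0,0,-5,-20.2,-19.9,4,4],[0,0,-5,-20.2,-19.9,6,4],[0,0,-5,-20.2,-19.9,6,4],[0,0,-5,-20.2,-19.9,6,4]]'
python3 - <<'E'
from rig import r
from h import *
import time
goal(608,10,90,65)
for n in("scene","top"):
    im=r.snapshot(n);cv2.imwrite(f"pics/{n}3.png",im[:,:,::-1])
    c=r.get_calibration(n)
    for k in r.cut_out(n,"wide"):print(n,k['score'],k['uv'],k['mask'].sum())
goal(608,10,90,65)
E
```

```text
t: 5.58
position: [608.2, 12.8, 108.5]
eef_rot: [0.215, 0.977, 0.0, -0.0]
ft_force: [0.5, 1.1, -1.8]
grip_width: 62.5
t 5.58 pos [608.2  12.8 108.5] jaw 65.2 q [ 0.05  0.53 -0.15  1.76  0.1   0.86  0.99] F [ 0.5  1.1 -1.8] w 62.5
ROW [ 0.04 -0.06  0.21] [-0.1  -0.27  1.85] dist 1.9
scene 0.82 [315.4, 231.6] 1483
top 0.57 [313.6, 192.0] 166
t 5.78 pos [609.1  11.7 109.7] jaw 65.1 q [ 0.05  0.53 -0.15  1.76  0.1   0.86  0.99] F [ 0.7  0.2 -1.7] w 62.1
ROW [0.06 0.09 0.15] [ 0.03 -0.21  1.97] dist 2.0
```

View pics/scene3.png

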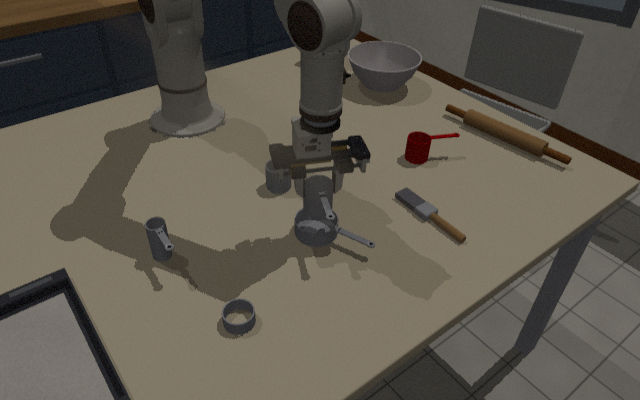

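```bash
python3 -m jog '[[0,0,0,0,-0.15,2.5,4],[0,0,0,0,-0.15,4.5,4],[0,0,0,0,-0.15,5.8,4],[0,0,0,0,-0.15,6.2,4],[0,0,0,0,-0.15,6.5,4],[0,0,0,0,-0.15,6.5,4]]'
python3 -c "
from h import *
goal(608,10,42.5,65)"
```

```text
t: 6.52
position: [608.1, 9.2, 43.9]
eef_rot: [0.216, 0.976, 0.0, 0.0]
ft_force: [0.3, 0.1, -2.0]
grip_width: 61.9
t 6.53 pos [608.1   9.2  43.9] jaw 65.0 q [ 0.04  0.62 -0.13  1.79  0.12  0.74  0.98] F [ 0.3  0.1 -2. ] w 61.9
ROW [0.02 0.03 0.05] [0.05 0.07 0.14] dist 0.2
```

```bash
python3 -m jog '[[0,0,0,0,0,0.1,4],[0,0,0,0,0,0.2,4],[0,0,0,0,0,0.2,4]]'
```

```text
t: 6.9
position: [608.2, 9.2, 42.3]
eef_rot: [0.216, 0.976, 0.0, 0.0]
ft_force: [-1.6, 0.1, 3.7]
grip_width: 62.5
```

```bash
python3 -m jog '[[0,0,0,0,0,0.2,6.6],[0,0,0,0,0,0.2,7.5],[0,0,0,0,0,0.2,9.1],[0,0,0,0,0,0.2,9.1],[0,0,0,0,0,-1,9.1],[0,0,0,0,0,-5,9.1],[0,0,0,0,0,-10,9.1],[0,0,0,0,0,-13,9.1]]'
python3 - <<'E'
from h import *
goal(474,-292,180,86)
E
```

```text
t: 7.9
position: [609.2, 9.4, 175.3]
eef_rot: [0.216, 0.976, 0.001, 0.002]
ft_force: [-0.6, -0.9, 0.1]
grip_width: 91.2
t 7.9 pos [609.2   9.4 175.3] jaw 65.1 q [ 0.06  0.45 -0.16  1.72  0.08  0.98  1.01] F [-0.6 -0.9  0.1] w 91.2
ROW [  0.07   0.23 -20.95] [ -0.45 -33.03  -0.53] dist 33.0
```

```bash
python3 - <<'E'
from rig import r
from h import *
c=r.get_calibration("wrist");im=r.snapshot("wrist").copy()
for n,g,z0 in(('wide',(608.5,10,np.radians(20)),0),('middle',(608,9.3,np.radians(-25)),3)):
  for q in parts(n,*g,z0=z0):
    h=cv2.convexHull(proj(c,q,True).astype(np.float32)).astype(int);cv2.polylines(im,[h],True,(0,255,0))
cv2.imwrite("pics/w4.png",im[:,:,::-1])
E
python3 -m jog '[[0,0,-21,-0.45,-33,-0.5,9.1],[0,0,-21,-0.45,-33,-0.5,9.1],[0,0,-21,-0.45,-33,-0.5,9.1],[0,0,-21,-0.45,-33,-0.5,9.1],[0,0,-21,-0.45,-33,-0.5,9.1],[0,0,-21,-0.45,-33,-0.5,9.1],[0,0,-21,-0.45,-33,-0.5,9.1],[0,0,-21,-0.45,-33,-0.5,9.1]]'
python3 - <<'E'
from rig import r
from h import *
goal(474,-292,65,86)
p0=(474,-292,np.radians(-4.2))
V={}
for cam in("wrist","top","scene"):
    c=r.get_calibration(cam);im=r.snapshot(cam).copy();fi=cam=="wrist"
    for k in r.cut_out(cam,"narrow"):
        m=k['mask'];s=sil('narrow',c,p0,fi);iou=np.minimum(s,m).sum()/np.maximum(s,m).sum()
        print(cam,round(k['score'],2),k['uv'],m.sum(),iou.round(2))
        if iou>.3:
            f=fit('narrow',[(c,m.astype(np.float32),fi)],p0);print('  ',np.round(f[:2],1),np.degrees(f[2]),f[3])
    for q in parts('narrow',*p0):
        h=cv2.convexHull(proj(c,q,fi).astype(np.float32)).astype(int);cv2.polylines(im,[h],True,(0,255,0))
    cv2.imwrite(f"pics/{cam}5.png",im[:,:,::-1])
goal(474,-292,65,86)
E
```

```text
t: 8.95
position: [474.0, -289.5, 176.8]
eef_rot: [0.033, 0.999, 0.001, 0.0]
ft_force: [0.1, 0.3, -0.8]
grip_width: 91.1
t 8.95 pos [ 474.  -289.5  176.8] jaw 86.2 q [ 0.61  0.36 -0.13  1.85  0.06  0.94  1.96] F [ 0.1  0.3 -0.8] w 91.1
ROW [0.07 0.04 0.22] [-1.000e-02 -2.600e-01  1.118e+01] dist 11.2
wrist 0.73 [314.2, 211.2] 3021 0.78
   [ 477.  -293.8] -3.453015721498014 0.16732870042324066
scene 0.74 [160.7, 240.7] 941 0.93
   [ 475.4 -293.6] -3.920768061115064 0.04456695169210434
scene 0.53 [318.4, 234.3] 899 0.0
scene 0.53 [276.9, 174.8] 751 0.0
t 9.25 pos [ 473.3 -290.8  176.5] jaw 86.2 q [ 0.61  0.36 -0.13  1.85  0.06  0.94  1.96] F [1.3 0.  0.1] w 91.0
ROW [ 0.02 -0.    0.16] [-0.08 -0.12 11.15] dist 11.2
```

View pics/w4.png

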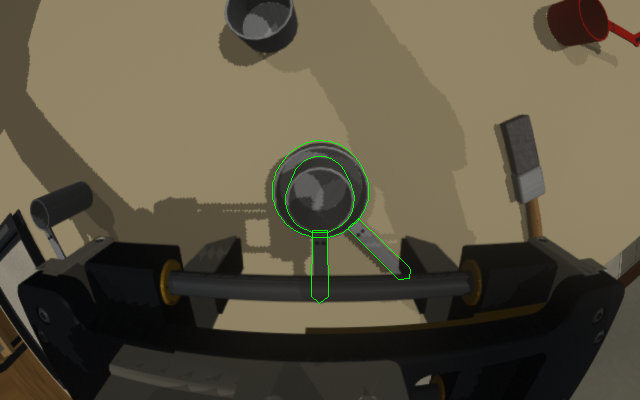

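View pics/wrist5.png

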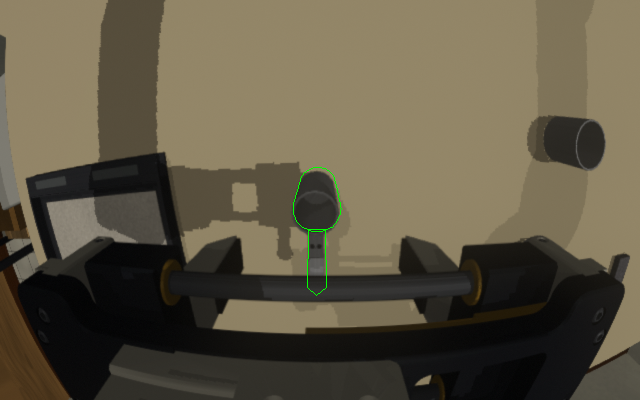

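View pics/scene5.png

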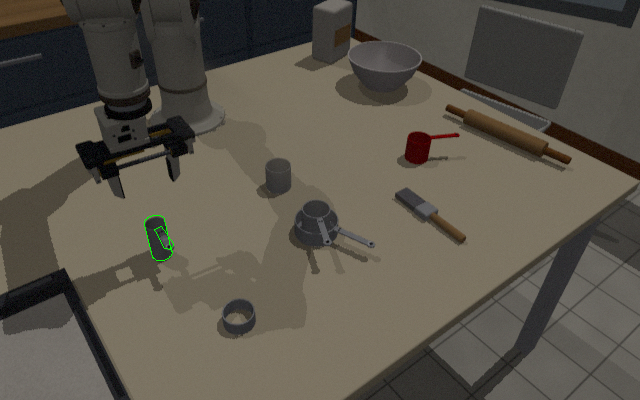

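```bash
python3 -m jog '[[0,0,0,-0.2,-0.24,5,9.1],[0,0,0,-0.2,-0.24,9,9.1],[0,0,0,-0.2,-0.24,11,9.1],[0,0,0,-0.2,-0.24,11.1,9.1],[0,0,0,-0.2,-0.24,11.1,9.1]]'
python3 -c "
from h import *
goal(475.3,-293.2,65,86)"
```

```text
t: 9.88
position: [475.3, -294.5, 66.3]
eef_rot: [0.034, 0.999, -0.0, 0.0]
ft_force: [0.2, 0.0, 0.0]
grip_width: 91.0
t 9.88 pos [ 475.3 -294.5   66.3] jaw 86.1 q [ 0.6   0.52 -0.12  1.91  0.09  0.72  1.93] F [0.2 0.  0. ] w 91.0
ROW [-0.02  0.06  0.07] [0.01 0.13 0.13] dist 0.2
```

```bash
python3 -m jog '[[0,0,0,0,0.1,0.1,7],[0,0,0,0,0.1,0.1,5],[0,0,0,0,0.1,0.1,4.4],[0,0,0,0,0.1,0.1,2.5],[0,0,0,0,0.1,0.1,2.5],[0,0,0,0,0.1,0.1,2.5],[0,0,0,0,0.1,0.1,2.5],[0,0,0,0,0.1,0.1,2.5]]'
python3 -c "
from h import *
goal(475.3,-293.2,65,86)"
```

```text
t: 10.88
position: [474.6, -293.5, 64.6]
eef_rot: [0.034, 0.999, 0.0, -0.0]
ft_force: [0.3, -0.2, 0.1]
grip_width: 39.6
t 10.88 pos [ 474.6 -293.5   64.6] jaw 86.0 q [ 0.6   0.52 -0.12  1.91  0.09  0.71  1.93] F [ 0.3 -0.2  0.1] w 39.6
ROW [ 0.   -0.    0.05] [-0.07  0.03 -0.04] dist 0.1
```

```bash
python3 -m jog '[[0,0,0,0,0,-2,2.5],[0,0,0,0,0,-6,2.5],[0,0,0,0,0,-11,2.5],[0,0,0,0,0,-12.5,2.5],[0,0,0,0,0,-12.5,2.5]]'
python3 - <<'E'
from rig import r
from h import *
p0=(608,9.5,np.radians(-25))
for cam in("scene","top","wrist"):
    c=r.get_calibration(cam);im=r.snapshot(cam).copy();fi=cam=="wrist"
    cv2.imwrite(f"pics/{cam}6.png",im[:,:,::-1])
    for n in (("narrow",) if fi else("middle","wide")):
      for k in r.cut_out(cam,n):
        o=r.get_obs()['position'];m=k['mask'];z0=3
        g=p0 if n=="middle" else (608,10,np.radians(20))
        if n=="wide": z0=0
        if fi: g=(o[0],o[1],np.radians(-4));z0=o[2]-64.6
        s=sil(n,c,g,fi,z0);iou=np.minimum(s,m).sum()/np.maximum(s,m).sum()
        print(cam,n,round(k['score'],2),k['uv'],m.sum(),iou.round(2))
        if iou>.3:
            f=fit(n,[(c,m.astype(np.float32),fi)],g,z0);print('  ',np.round(f[:2],1),np.degrees(f[2]),f[3],o.round(1))
goal(608,9.5,190,20)
E
```

```text
t: 11.5
position: [475.0, -293.7, 190.2]
eef_rot: [0.034, 0.999, -0.0, 0.001]
ft_force: [-1.1, 0.5, -1.5]
grip_width: 39.5
scene middle 0.91 [418.6, 144.0] 799 0.0
scene middle 0.67 [320.3, 218.0] 919 0.81
   [606.6  11.1] -25.851104270224766 0.2257889062166214 [ 473.5 -292.8  188. ]
scene wide 0.91 [326.6, 230.9] 1010 0.52
   [609.5   9.7] 20.772159036971672 0.8923267126083374 [ 473.3 -292.7  187.6]
top middle 0.88 [334.9, 186.3] 899 0.89
   [606.5   9.4] -24.451618471619152 0.10087597370147705 [ 473.5 -292.8  187.7]
top middle 0.4 [236.1, 151.2] 902 0.0
top wide 0.78 [318.0, 178.5] 799 0.49
   [608.9  10.2] 19.74897730160551 0.9909261465072632 [ 473.7 -292.9  187.9]
top wide 0.56 [429.8, 154.1] 321 0.0
wrist narrow 0.73 [319.8, 250.9] 5537 0.58
   [ 476.3 -293. ] -2.7126771214513363 0.6802645921707153 [ 474.1 -293.2  188.5]
t 11.9 pos [ 474.1 -293.2  188.5] jaw 86.1 q [ 0.61  0.35 -0.13  1.83  0.06  0.97  1.96] F [-0.7  0.4 -2.2] w 39.7
ROW [-1.000e-02 -1.100e-01  6.605e+01] [-11.27  31.12  -0.14] dist 33.1
```

View pics/top6.png

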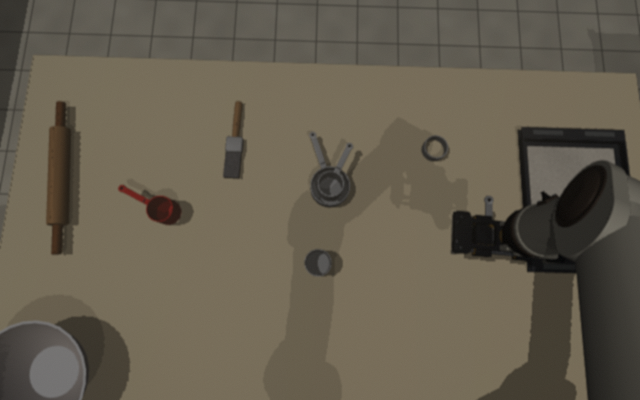

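View pics/wrist6.png

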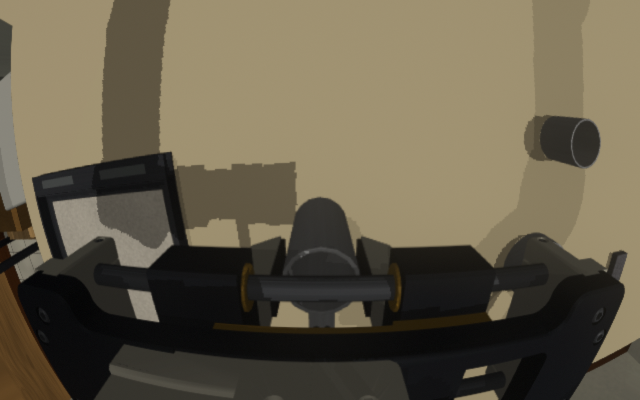

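```bash
python3 -m jog '[[0,0,10,-2,5,0,2.5],[0,0,20,-4,10,0,2.5],[0,0,30,-6,15.5,0,2.5],[0,0,40,-8,21,0,2.5],[0,0,50,-10,26.5,0,2.5],[0,0,59,-11.2,31.1,0,2.5],[0,0,66,-11.2,31.1,1,2.5],[0,0,66,-11.2,31.1,3,2.5]]'
python3 -m jog '[[0,0,0,0,0,0,2.5],[0,0,0,0,0,0,2.5]]'
python3 -c "
from h import *
goal(607.5,9.5,100,20)"
```

```text
t: 12.9
position: [608.6, 10.5, 159.5]
eef_rot: [0.573, 0.82, 0.0, 0.001]
ft_force: [-0.3, -0.6, -0.9]
grip_width: 39.6
t: 13.15
position: [608.0, 9.0, 159.9]
eef_rot: [0.573, 0.819, 0.0, 0.0]
ft_force: [0.4, -0.3, -0.6]
grip_width: 39.9
t 13.15 pos [608.    9.  159.9] jaw 20.0 q [-0.03  0.46 -0.03  1.73  0.02  0.95  0.28] F [ 0.4 -0.3 -0.6] w 39.9
ROW [ 0.01 -0.    0.04] [ 0.07 -0.02  5.99] dist 6.0
```

```bash
python3 - <<'E'
from rig import r
from h import *
g=(608,9,np.radians(-70));z0=95.3
for cam in("scene","wrist"):
    c=r.get_calibration(cam);im=r.snapshot(cam).copy();fi=cam=="wrist"
    for n,gg,zz in(("narrow",g,z0),("middle",(607.5,9.5,np.radians(-25)),3)):
      for q in parts(n,*gg,z0=zz):
        h=cv2.convexHull(proj(c,q,fi).astype(np.float32)).astype(int);cv2.polylines(im,[h],True,(0,255,0))
    if not fi: im=cv2.resize(im[100:280,200:440],None,fx=3.3,fy=3.3)
    cv2.imwrite(f"pics/{cam}7.png",im[:,:,::-1])
E
```

```text
(no output)
```

View pics/scene7.png

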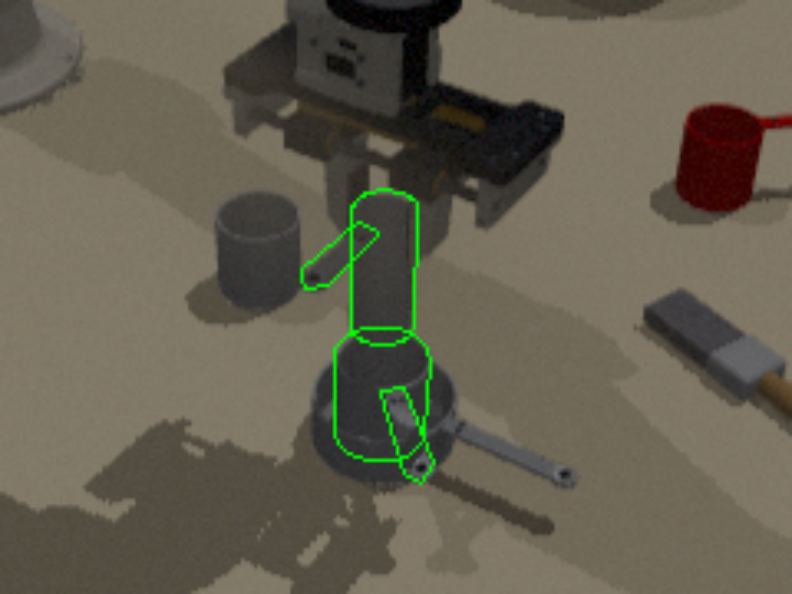

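View pics/wrist7.png

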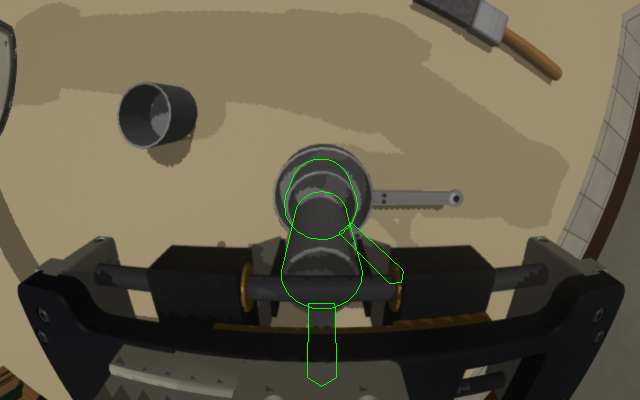

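```bash
python3 -m jog '[[0,0,0,0.05,0,2,2.5],[0,0,0,0.05,0,3.5,2.5],[0,0,0,0.05,0,5,2.5],[0,0,0,0.05,0,6.5,2.5],[0,0,0,0.05,0,7.8,2.5],[0,0,0,0.05,0,8.4,2.5],[0,0,0,0.05,0,8.7,2.5],[0,0,0,0.05,0,8.7,2.5]]'
python3 -c "
from h import *
goal(607.5,9.5,70.6,20)"
```

```text
t: 14.25
position: [607.8, 9.6, 72.7]
eef_rot: [0.573, 0.819, 0.0, 0.0]
ft_force: [0.4, 0.5, -0.5]
grip_width: 39.6
t 14.25 pos [607.8   9.6  72.7] jaw 20.0 q [-0.03  0.58 -0.03  1.78  0.03  0.78  0.27] F [ 0.4  0.5 -0.5] w 39.6
ROW [0.01 0.   0.05] [-0.   -0.03  0.21] dist 0.2
```

```bash
python3 -m jog '[[0,0,0,0,0,0.1,2.5],[0,0,0,0,0,0.2,2.5],[0,0,0,0,0,0.23,2.5],[0,0,0,0,0,0.23,2.5]]'
```

```text
t: 14.75
position: [607.7, 9.5, 70.6]
eef_rot: [0.573, 0.819, 0.0, 0.0]
ft_force: [-0.6, -1.1, 1.0]
grip_width: 39.4
```

```bash
python3 -m jog '[[0,0,0,0,0,0.23,4.4],[0,0,0,0,0,0.23,5.5],[0,0,0,0,0,0.23,7],[0,0,0,0,0,0.23,9.1],[0,0,0,0,0,0.23,9.1],[0,0,0,0,0,-3,9.1],[0,0,0,0,0,-8,9.1],[0,0,0,0,0,-13,9.1]]'
python3 - <<'E'
from rig import r
from h import *
G=(("narrow",(607.7,9.5,np.radians(-70)),6),("middle",(607.5,9.5,np.radians(-25)),3),("wide",(608.5,10,np.radians(20)),0))
for cam in("scene","wrist"):
    c=r.get_calibration(cam);im=r.snapshot(cam).copy();fi=cam=="wrist";raw=im.copy()
    for n,gg,zz in G:
      for q in parts(n,*gg,z0=zz):
        h=cv2.convexHull(proj(c,q,fi).astype(np.float32)).astype(int);cv2.polylines(im,[h],True,(0,255,0))
    if not fi:
        im=np.hstack([cv2.resize(a[130:280,240:400],None,fx=2.5,fy=2.5) for a in(raw,im)])
    cv2.imwrite(f"pics/{cam}8.png",im[:,:,::-1])
    for k in r.cut_out(cam,"narrow"):
        m=k['mask'];n,gg,zz=G[0];s=sil(n,c,gg,fi,zz);iou=np.minimum(s,m).sum()/np.maximum(s,m).sum()
        print(cam,k['score'],k['uv'],iou)
        if iou>.3:
            f=fit(n,[(c,m.astype(np.float32),fi)],gg,zz);print('  ',np.round(f[:2],1),np.degrees(f[2]),f[3])
goal(608,10,250,20)
E
```

```text
t: 15.75
position: [607.2, 9.6, 201.4]
eef_rot: [0.573, 0.819, -0.0, -0.0]
ft_force: [0.6, 0.1, 0.4]
grip_width: 91.1
scene 0.93 [312.2, 209.3] 0.54879564
   [605.    7.3] -68.40491221586387 0.6577796936035156
wrist 0.94 [314.2, 205.8] 0.85714287
   [607.3   6.3] -69.40424181037956 0.07570265233516693
t 15.95 pos [608.4   9.6 201.6] jaw 20.0 q [-0.03  0.42 -0.04  1.7   0.02  1.02  0.28] F [-1.  -0.6 -0.1] w 90.7
ROW [0.16 0.05 0.05] [ 0.05 -0.01 -4.84] dist 4.8
```

View pics/scene8.png

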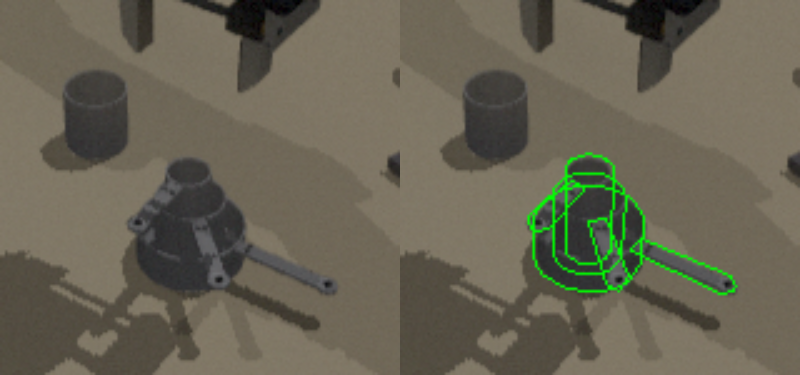

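View pics/wrist8.png

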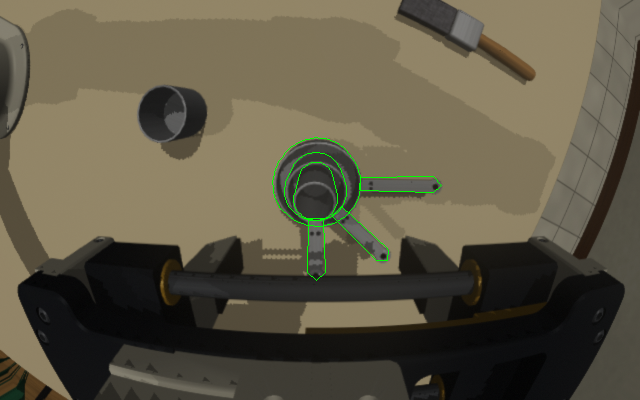

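```bash
python3 -m jog '[[0,0,0,0,0,-3,9.1],[0,0,0,0,0,-5,9.1],[0,0,0,0,0,-5,9.1],[0,0,0,0,0,-5,9.1]]'
python3 -c "
from rig import r
print(r.finish_job())"
```

```text
t: 16.45
position: [606.5, 9.5, 248.2]
eef_rot: [0.573, 0.819, -0.001, -0.001]
ft_force: [0.2, 0.1, -0.6]
grip_width: 90.9
the job is handed in; nothing more can be done
None
```

The three measures are nested and the job is handed in at about 16.5 s. `finish_job` gives no verdict, so the result is unconfirmed.

I set the middle measure in the wide one, then the narrow one in the middle. Each was lowered until it just touched the floor below (wrist force about 1–4 N) before I opened the fingers.

**Handles:** The wide one points at about 20°, the middle at −25° and the narrow at about −69°. That puts each about 45° on from the one below, both turned the same way.

**Position:** In the last pictures the cups look upright, with the rims stepping up as expected. The wide one showed no visible shift, and the tumbler and brush looked undisturbed. I did not re-measure the tumbler, brush or cutter.

**Disagreements:**
- In the last scene and wrist pictures, the fitted centre of the narrow measure was 2–3 mm off where I released it. The limit is 15 mm.
- The scene fit was poor (residual 0.66) because the network's mask probably took in the neighbouring cups. I relied on the wrist fit (0.08).

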